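# Pop the battery hatch with one press

## Robot

A 7-joint arm with a two-finger parallel gripper is mounted at the origin on a cart in front of the work surface, level with it; the furniture and walls round the work are solid. World frame = base frame: x ahead of the robot, y to its left, z up, the work surface at z = 0. Lengths are in mm, angles in rad, forces in N, time in s.
With the tool pointing down it reaches from about 400 to 875 mm from the base axis. Payload 4.4 kg.
Tool frame: the origin (TCP) lies at the very end of the fingers, on their centre line; the grasp point (between the pads) lies 19 mm behind it; y points along the fingers, x is the direction in which the jaws open and shut, and the axes are right-handed (so a half turn about y gives the same grasp; the last joint's range is limited). The gripper opens to 85 mm and grips with 20 to 120 N. Pads are 22 mm wide; open, the fingers measure 114 mm over their backs; the gripper's body (76 mm by 85 mm) begins 54 mm behind the grasp point. The pads swing forward as they close: fully open they stand 13 mm farther back than shut.
Start: joints at [1.19, 0.628, 0.038, 1.517, -0.027, 0.996, -0.02], TCP at [201.285, -618.063, 231.313] pointing down, gripper open.
Joint ranges: [-3.06, 3.06], [-0.37, 2.12], [-1.25, 1.32], [0.18, 2.47], [-1.1, 4.24], [0.23, 1.98], [-2.94, 2.94]. Speed limits (rad/s): [2.57, 2.57, 3.14, 3.14, 3.14, 3.14, 3.14].

## Interface

Orientations are given as [roll, pitch, yaw] about the fixed x, y, z axes, in that order (R = Rz(yaw) Ry(pitch) Rx(roll)).
In Python, from cell import ctrl, get_image, nets gives the robot as it stands. The module is installed in compiled form; this text tells all that it offers.
- The arm moves only by the tool step_arm, never from a script. Its argument "moves" is text: rows parted by semicolons, each of 7 numbers parted by spaces: the shift along the tool's x, y, z normalised to -1 to 1, where 1 is 0.05 m, then the turn, a rotation vector about the tool's x, y, z normalised to -1 to 1, where 1 is 0.12 rad, then the opening, from 0 (shut) to 1 (fully open). A call has 1 to 20 rows; each row shifts and turns the commanded pose from where the row before left it, along the tool's axes as they then stand; what a row does not reach is not made up. A row lasts 1/10 s, in which the tool goes at most 50 mm and 8.59 degrees, less where a joint would pass 70% of its speed; a pose out of reach is approached as far as the arm can. A call with a number of a shift or a turn outside -1 to 1 is refused whole. A call with a gripper value outside its range is refused whole. The fingers move at their own pace and stop on an object; the grip force is fixed at half the most. Time passes only in rows, so rows that do not move let the fingers close. It gives the time, the measured TCP pose, the force and the opening at its end, in the units of the state.
- ctrl.read_state(): the state, without advancing time (a new reading comes with each control period).
- get_image(name): name is "scene" or "side" or "wrist"; returns a dict with "color" (420x560x3 uint8, blue, green, red), "vertical_fov" (degrees; the focal length in pixels is half the picture's height over the tangent of half this angle, whatever the lens; pixels are square), "cx", "cy" (the principal point, pixels), "R" (3x3) and "t" (3): a world point X has camera coordinates R X + t; the wrist camera has in their place "T_tool_cam" (4x4, takes a point from camera to tool coordinates, whose origin is the TCP and whose axes are the tool frame's). Camera axes: x right, y down, z forward; pixel columns grow to the right and rows downward; lengths in mm; the calibration is good to about 2 mm. A picture is of the moment at which its call begins: read the wrist's pose just before it. There is no depth.
- ctrl.finish_job(): hands the job in, once; it reports no verdict.
Trained networks look in a picture, given as the dict that the camera call returned (one of the last four; its "shot" number tells which), for a name from the list of things; names that differ only in an ending like _2 or _b are one class to them, and where a whole thing is asked for, a point or a joint stands for the part that bears it (a point fixed in the world has none). Each returns a list of dicts, best first, with "conf" (0 to 1); they miss things now and then, are a little off and sometimes report something else, mostly with a low value. They report only what shows in the picture. A call takes as long as a camera call.
- nets.find_in(picture, target): "position" ([x, y, z] in mm, in world coordinates, good to about 4 mm: the middle of the surface that is visible of it).
- nets.cut_out(picture, target): "pixels" (420x560 bool, what is visible of it).
- nets.place_of(picture, target): "position" ([x, y, z] in mm, in world coordinates, good to about 4 mm: a listed point, or the origin of a listed thing).
The state is a dict: "clock": time; "qpos": joint angles; "qd": joint speeds; "tau": joint torques, N m; "eef_pos": TCP position; "tool_rot": TCP orientation; "force": force on the tool from outside, world axes, zero at the start; "torque": the same for the moment, N m; "width": finger opening in mm.
Only numpy, scipy, OpenCV 4.12 (cv2) and the standard library are available. Lean on these libraries where they do the work, as an engineer would, in place of code of your own. Each camera call takes 0.05 s, during which the arm holds its last target.

## Task

Open the battery pack, the box with the wide hatch: press the ribbed thumb pad of its hatch all the way in, once only, with the fingertips, gently, then take the hand away so that the hatch pops up. Stay clear and watch for two full seconds that the hatch stays open by itself before you finish. Do not pick up or shift either box, leave the look-alike box with the narrow door shut, and do not disturb the tools and bits lying about.

Things in the scene. Friction and masses are not known exactly. Their poses are not given: they have to be found in the camera images.
- battery_pack: Low metal box, grey painted, 110 (own x) by 94 (own y) mm, deck 40 mm above the bench, 0.6 to 1.2 kg, loose on rubber feet. Origin: centre of its underside; z up, own x points from its hatch's lip to its hinge, away from the robot within 0.5 rad. It carries the wide hatch (66 mm wide, most of the deck).
- hatch (a joint): Hinge of the wide hatch, rad: 0 shut, 1.2 open (lip 115 mm above the bench). Pressed in, it goes negative to a stop at -0.092 (pad 6 mm lower; 4 to 5 N). Press it home to the stop: short of -0.085 (5.5 mm at the pad) the latch may not let go. It follows the finger: when that rises, a spring (1 to 2 N) swings the hatch up, lip first, in about a second and holds it open.
- hatch_pad (a point): Centre of the top of the grey ribbed thumb pad (26 along own y, 20 along x) at the lip of the battery pack's hatch; when shut 49 mm above the bench and 64 mm from the hinge line, axes as the box's; press along -z. Door plate 74 (x) by 66 (y), 5 thick, black; the pad's top is 9 mm above the deck, so a fingertip wider than it can press it home clear of the deck.
- hatch_latch (a joint): Hidden step plate of the hatch's latch, m: 0 latched; steps to about 0.003 as the door is pressed home and to about 0.008 as it rises free. A second press carries it to 0.011 and latches the door shut again.
- fuse_box: Low metal box, grey painted, 110 (own x) by 94 (own y) mm, deck 40 mm above the bench, 0.6 to 1.2 kg, loose on rubber feet. Origin: centre of its underside; z up, own x points from its door's lip to its hinge, away from the robot within 0.5 rad. Same box as the battery pack, but with a narrow door (34 mm wide). The two boxes may stand either way round, left or right. Not to be opened.
- fuse_door (a joint): Hinge of the fuse box's narrow door, rad; works just as hatch. 0 shut; to stay shut.
- fuse_door_pad (a point): Centre of the top of the grey ribbed thumb pad (26 along own y, 20 along x) at the lip of the fuse box's narrow door; when shut 49 mm above the bench and 64 mm from the hinge line, axes as the box's; press along -z. Door plate 74 (x) by 34 (y), 5 thick, black; the pad's top is 9 mm above the deck, so a fingertip wider than it can press it home clear of the deck.
- fuse_door_latch (a joint): Hidden step plate of the narrow door's latch, m: 0 latched; steps to about 0.003 as the door is pressed home and to about 0.008 as it rises free. A second press carries it to 0.011 and latches the door shut again.
- drilled_block: wooden block with three holes in the top, 60x24x20 mm; a bystander. Origin: centre of its underside.
- wood_dop: waisted turned wooden dop, 30 diameter, 28 high mm; a bystander. Origin: centre of its underside.
- nozzle_bottle: tiny white glue phial, 21 diameter, 52 high, standing mm; a bystander. Origin: centre of its underside.
- graver_1: graver lying down, light mushroom handle, 106 long, 29 high mm; a bystander. Origin: centre of its underside.
- graver_2: graver lying down, reddish mushroom handle, 106 long, 29 high mm; a bystander. Origin: centre of its underside.
- syringe_1: plastic glue syringe lying down, 134 long, 16 high mm; a bystander. Origin: centre of its underside.
- handpiece: black rotary handpiece with a burr at its thin end, lying down, 132 long, 26 high mm; a bystander. Origin: centre of its underside.

How it is judged (in metres and radians):
On the way, in this order (a step that is already met when the one before it is completed fails the run):
1. the hatch of the battery pack is pressed in by the fingers until its latch steps on (value of joint hatch below -0.06 rad and value of joint hatch_latch above 0.002 m and contact force between the fingers and battery_pack above 0.5 N), for 0.02 s.
2. the hatch has popped up and stands open by itself, untouched, for 1.5 s (value of joint hatch above 1 rad and contact force between each of the arm, the fingers and battery_pack below 0.1 N), for 1.5 s.
At the end, for the whole second after the job is handed in: The wide hatch stands open past 1.0 rad, still and untouched, its latch stepped once (6 to 9.5 mm); the narrow door is shut (below 0.05 rad, latch step below 2 mm); both boxes are within 20 mm and the bystanders within 30 mm of where they stood (value of joint hatch above 1 rad and velocity of joint hatch below 0.1 rad/s and value of joint hatch_latch between 0.006 and 0.0095 m and value of joint fuse_door below 0.05 rad and value of joint fuse_door_latch below 0.002 m and distance of each of battery_pack, fuse_box from where it was at the start of the episode below 0.02 m and distance of each of drilled_block, wood_dop, nozzle_bottle, graver_1, graver_2, syringe_1, handpiece from where it was at the start of the episode below 0.03 m).
It fails at once if the hatch is pressed a second time (latch step beyond 9.5 mm) (value of joint hatch_latch above 0.0095 m).
It fails at once if the hatch or its box is pressed harder than 35 N (contact force between any of the fingers, the arm and battery_pack above 35 N).
It fails at once if the narrow door is pressed in or opened (value of joint fuse_door below -0.04 rad or value of joint fuse_door above 0.1 rad or value of joint fuse_door_latch above 0.002 m).
It fails at once if a box is lifted more than 10 mm or shifted more than 20 mm (height (world z) of any of battery_pack, fuse_box above 0.01 m or distance of any of battery_pack, fuse_box from where it was at the start of the episode above 0.02 m).
It fails at once if a bystander is lifted more than 20 mm or moved more than 30 mm (height (world z) of any of drilled_block, wood_dop, nozzle_bottle, graver_1, graver_2, syringe_1, handpiece above 0.02 m or distance of any of drilled_block, wood_dop, nozzle_bottle, graver_1, graver_2, syringe_1, handpiece from where it was at the start of the episode above 0.03 m).
It also fails if it takes over 35 s, if anything falls off the work surface, if the arm or the gripper's body presses on something with over 40 N, if the wrist force passes 120 N, or if a joint passes its speed limit or range.

## Working session

There is one attempt and no reset: what is moved stays moved. The work goes in short steps, Python scripts to look and compute and a tool call to move; the robot and the scene stay as the last step left them, time stands still between calls to the robot, and variables do not carry over. Pictures are saved under pics/ and viewed, and the job is handed in when it is done.

Besides the shell and the picture viewer there is one more tool, called after "Call:" as name(argument=value, ...), one argument or row to a line, values as JSON. step_arm: Moves the arm, as the interface text tells. Scaled input: -1 to 1 covers 0.05 m each way for a shift and 0.12 rad each way for a turn. Its arguments: {"type":"object","properties":{"moves":{"type":"string"}},"required":["moves"]}

```bash
mkdir -p pics; cat > h.py <<'E'
from cell import ctrl,get_image,nets
import numpy as np,cv2
E
python3 - <<'E'
from h import *
s=ctrl.read_state();print({k:np.round(s[k],3) for k in s})
for n in ["scene","side"]:
    p=get_image(n);cv2.imwrite(f"pics/{n}0.png",p["color"])
    for t in ["battery_pack","hatch_pad","fuse_box","fuse_door_pad"]:
        r=nets.place_of(p,t);print(n,t,[(np.round(d["position"],0),round(d["conf"],2)) for d in r[:3]])
    if n=="scene":
      for t in ["nozzle_bottle","drilled_block","wood_dop","graver_1","syringe_1","handpiece"]:
        r=nets.place_of(p,t);print(n,t,[(np.round(d["position"],0),round(d["conf"],2)) for d in r[:3]])
print(ctrl.read_state()["clock"])
E
```

```text
{'clock': np.float64(0.0), 'qpos': array([ 1.19 ,  0.629,  0.038,  1.518, -0.027,  0.996, -0.02 ]), 'qd': array([-0.002, -0.   , -0.001,  0.   ,  0.001,  0.   , -0.   ]), 'tau': array([ 2.0000e-03, -5.6340e+01,  1.2270e+00, -1.9344e+01,  1.1000e-02,
        1.1000e-02,  0.0000e+00]), 'eef_pos': array([ 201.066, -617.428,  230.364]), 'tool_rot': array([-1.571,  0.002, -1.256]), 'force': array([ 0.267, -0.308,  0.417]), 'torque': array([ 0.017, -0.004, -0.026]), 'width': np.float64(85.656)}
scene battery_pack [(array([ 566., -149.,    2.]), 0.49)]
scene hatch_pad []
scene fuse_box [(array([566., 152.,   1.]), 0.95), (array([546., 158.,  47.]), 0.3)]
scene fuse_door_pad [(array([545., 162.,  45.]), 0.58)]
scene nozzle_bottle []
scene drilled_block [(array([484., -21.,  -2.]), 0.58)]
scene wood_dop []
scene graver_1 [(array([ 498., -345.,   -4.]), 0.56)]
scene syringe_1 [(array([ 698., -175.,   -2.]), 0.68)]
scene handpiece [(array([466., 291.,   3.]), 0.59)]
side battery_pack [(array([ 566., -152.,    0.]), 0.71)]
side hatch_pad [(array([ 544., -143.,   49.]), 0.85), (array([548., 163.,  54.]), 0.62)]
side fuse_box [(array([572., 158.,  -1.]), 0.62), (array([491., -20.,  -1.]), 0.6), (array([ 564., -150.,    3.]), 0.59)]
side fuse_door_pad [(array([549., 160.,  50.]), 0.5)]
0.8
```

View pics/scene0.png

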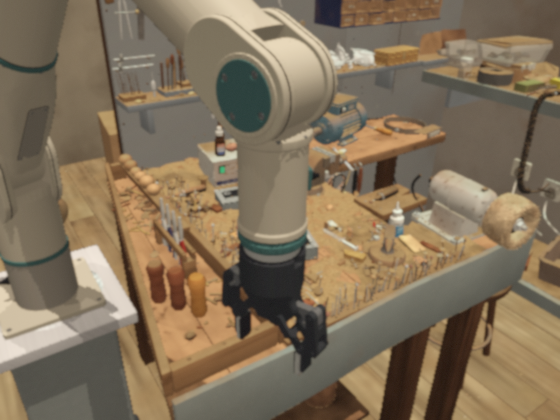

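View pics/side0.png

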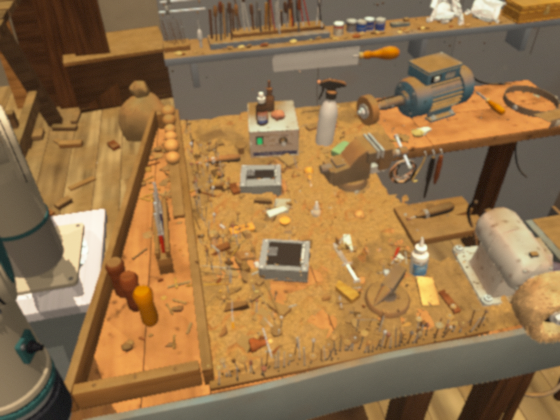

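```bash
python3 - <<'E'
import cv2,numpy as np
a=cv2.imread("pics/side0.png")
c=cv2.resize(a[225:295,240:340],None,fx=5,fy=5,interpolation=cv2.INTER_CUBIC)
d=cv2.resize(a[150:210,220:320],None,fx=5,fy=4,interpolation=cv2.INTER_CUBIC)
cv2.imwrite("pics/zoom0.png",np.vstack([c,d])[:600])
E
```

```text
(no output)
```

View pics/zoom0.png

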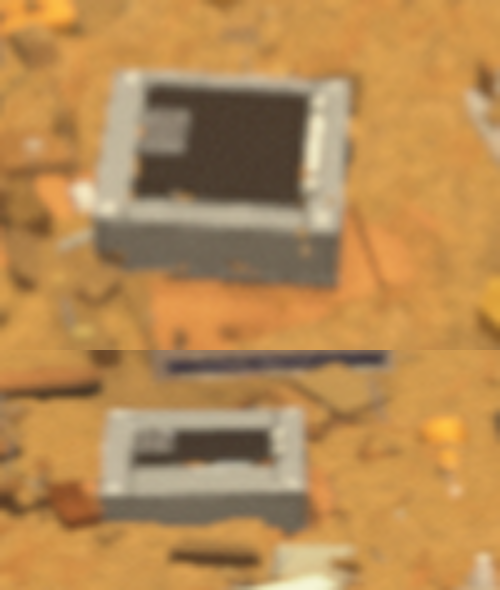

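```bash
cat >> h.py <<'E'
def ray(p,uv,z):
    f=p["color"].shape[0]/2/np.tan(np.radians(p["vertical_fov"])/2)
    d=np.array([(uv[0]-p["cx"])/f,(uv[1]-p["cy"])/f,1.])
    R=np.array(p["R"]);t=np.array(p["t"])
    o=-R.T@t;w=R.T@d
    return o+w*(z-o[2])/w[2]
def wristcam(p,s):
    from scipy.spatial.transform import Rotation as Ro
    T=np.eye(4);T[:3,:3]=Ro.from_euler('xyz',s["tool_rot"]).as_matrix();T[:3,3]=s["eef_pos"]
    W=T@np.array(p["T_tool_cam"]);q=dict(p);q["R"]=W[:3,:3].T;q["t"]=-W[:3,:3].T@W[:3,3];return q
E
python3 - <<'E'
from h import *
p=get_image("side")
print("pad",ray(p,(273,251.4),49))
# deck corners zoom -> px
for z in [(118,73),(350,82),(343,222),(100,212)]:
    print(np.round(ray(p,(240+z[0]/5,225+z[1]/5),40),0))
print("fusepad",ray(p,(220+155/5,150+90/4),49))
E
```

```text
pad [ 540.72525503 -146.23630735   49.        ]
[529. -95.  40.]
[ 632. -126.   40.]
[ 607. -209.   40.]
[ 505. -179.   40.]
fusepad [543.60059543 158.04517938  49.        ]
```

Call:
step_arm(
  moves="-0.3 0 0.4 0 0 0 0; -0.5 0 0.6 0 0 0 0; -0.5 0 0.65 0 0 0 0; -0.5 0 0.65 0 0 0 0; -0.5 0 0.65 0 0 0 0; -0.5 0 0.65 0 0 0 0; -0.5 0 0.65 0 0 0 0; -0.5 0 0.65 0 0 0 0; -0.5 0 0.65 0 0 0 0; -0.5 0 0.65 0 0 0 0; -0.5 0 0.6 0 0 0 0; -0.5 0 0.6 0 0 0 0; -0.3 0 0.4 0 0 0 0; 0 0 0 0 0 0 0; 0 0 0 0 0 0 0",
)

```text
clock: 2.35
eef_pos: [477.8, -207.2, 231.4]
tool_rot: [-1.571, -0.0, -1.255]
force: [0.5, -0.4, -0.2]
width: 0.0
```

```bash
python3 - <<'E'
from h import *
s=ctrl.read_state();p=get_image("wrist");cv2.imwrite("pics/w1.png",p["color"])
np.savez("w1.npz",**{k:v for k,v in wristcam(p,s).items() if k!="color"})
for t in ["hatch_pad","battery_pack"]:
    print(t,[(np.round(d["position"],0),round(d["conf"],2)) for d in nets.place_of(p,t)[:3]])
p=get_image("scene");cv2.imwrite("pics/s1.png",p["color"])
E
```

```text
hatch_pad [(array([ 541., -143.,   52.]), 0.62)]
battery_pack [(array([ 564., -154.,   -0.]), 0.62)]
```

View pics/w1.png

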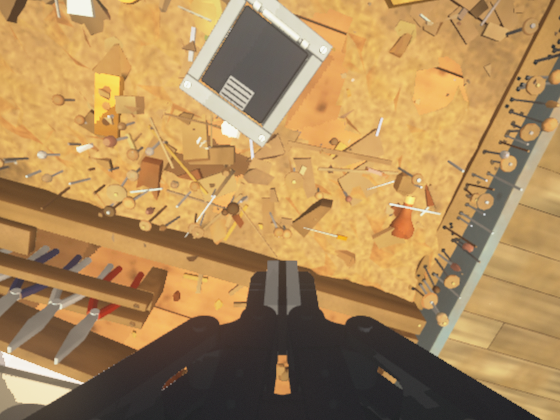

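View pics/s1.png

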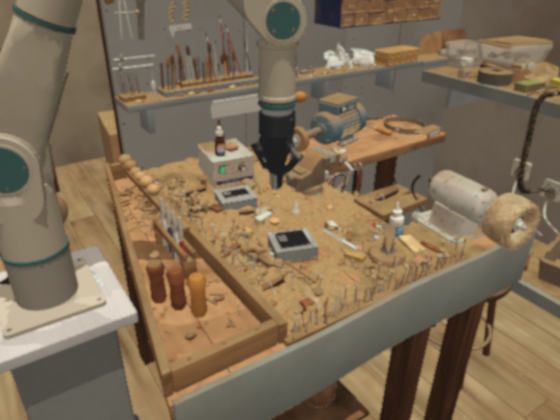

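```bash
python3 - <<'E'
from h import *
z=np.load("w1.npz");q={k:z[k] for k in z.files};q["color"]=cv2.imread("pics/w1.png")
print(ray(q,(237,92),49))
for c in [(185,85),(262,145),(329,48)]: print(ray(q,c,40))
s=ctrl.read_state();print(s["eef_pos"],s["clock"])
t=np.array([541,-145]);d=t-s["eef_pos"][:2];y=s["tool_rot"][2]
print("x",d@[np.cos(y),np.sin(y)],"z",d@[-np.sin(y),np.cos(y)])
E
```

```text
[ 542.26233932 -144.58920758   49.        ]
[533.01805501 -97.17244452  40.        ]
[ 502.87808466 -179.32327082   40.        ]
[ 602.2117632  -210.39997905   40.        ]
[ 476.92598418 -208.68113591  231.37540589] 2.55
x -40.91190648297912 z 80.54180579898397
```

Call:
step_arm(
  moves="-0.2 0 0.4 0 0 0 0; -0.2 0 0.4 0 0 0 0; -0.22 0 0.41 0 0 0 0; -0.2 0 0.4 0 0 0 0; 0 0.4 0 0 0 0 0; 0 0.6 0 0 0 0 0; 0 0.6 0 0 0 0 0; 0 0.6 0 0 0 0 0; 0 0.4 0 0 0 0 0; 0 0.3 0 0 0 0 0; 0 0.1 0 0 0 0 0; 0 0 0 0 0 0 0; 0 0 0 0 0 0 0; 0 0 0 0 0 0 0",
)

```text
clock: 3.95
eef_pos: [542.2, -143.8, 82.3]
tool_rot: [-1.569, -0.001, -1.256]
force: [0.5, -1.0, 0.4]
width: -0.0
```

```bash
python3 - <<'E'
from h import *
s=ctrl.read_state();p=get_image("wrist");cv2.imwrite("pics/w2.png",p["color"])
p2=get_image("side");cv2.imwrite("pics/s2.png",cv2.resize(p2["color"][180:300,220:380],None,fx=4,fy=4))
print(s["eef_pos"],s["force"])
E
```

```text
[ 542.21236713 -143.79772592   82.30410432] [ 0.5457065  -0.95795521  0.36080243]
```

View pics/w2.png

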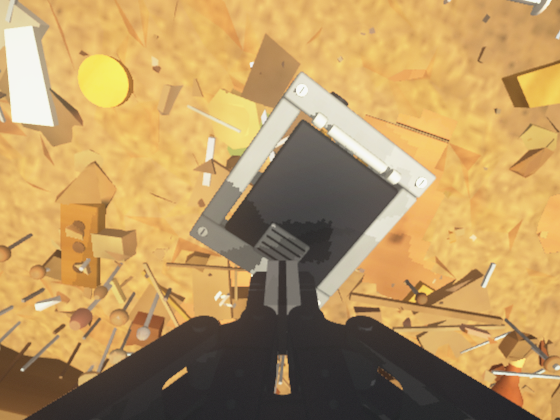

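View pics/s2.png

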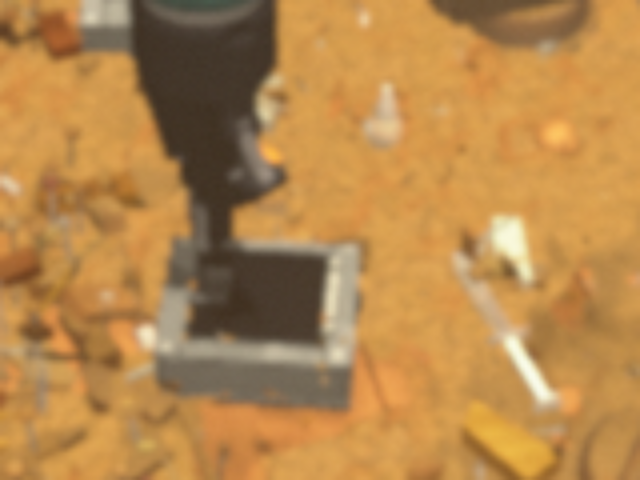

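```bash
python3 - <<'E'
from h import *
s=ctrl.read_state();p=get_image("wrist");q=wristcam(p,s)
f=210/np.tan(np.radians(p["vertical_fov"])/2)
for X in [[541.5,-145,49],s["eef_pos"],s["eef_pos"]-[0,0,33]]:
    c=q["R"]@np.array(X)+q["t"];print(c[:2]/c[2]*f+[p["cx"],p["cy"]])
print(ray(q,(281,243),49), s["force"],s["clock"])
E
```

```text
[283.61365387 249.60547756]
[281.48499124 278.98945688]
[281.47444227 248.11285163]
[ 544.88147699 -142.37586787   49.        ] [-0.2775857  -0.04636435  0.27826381] 4.05
```

Call:
step_arm(
  moves="0 0.2 0 0 0 0 0; 0 0.2 0 0 0 0 0; 0 0.1 0 0 0 0 0; 0 0.04 0 0 0 0 0; 0 0.02 0 0 0 0 0; 0 0 0 0 0 0 0; 0 0 0 0 0 0 0; 0 0 0 0 0 0 0",
)

```text
clock: 4.9
eef_pos: [541.8, -143.4, 53.6]
tool_rot: [-1.57, -0.0, -1.256]
force: [0.5, -0.2, -0.0]
width: -0.5
```

Call:
step_arm(
  moves="0 0.02 0 0 0 0 0; 0 0.02 0 0 0 0 0; 0 0.02 0 0 0 0 0; 0 0.02 0 0 0 0 0; 0 0.02 0 0 0 0 0; 0 0 0 0 0 0 0; 0 0 0 0 0 0 0",
)

```text
clock: 5.6
eef_pos: [541.5, -143.4, 48.4]
tool_rot: [-1.571, 0.0, -1.256]
force: [-1.1, -0.3, 1.4]
width: 0.1
```

Call:
step_arm(
  moves="0 0.02 0 0 0 0 0; 0 0.02 0 0 0 0 0; 0 0 0 0 0 0 0",
)

```text
clock: 5.9
eef_pos: [541.4, -143.4, 46.3]
tool_rot: [-1.571, 0.0, -1.256]
force: [-0.7, -0.0, 2.4]
width: -0.1
```

Call:
step_arm(
  moves="0 0.02 0 0 0 0 0; 0 0.02 0 0 0 0 0; 0 0 0 0 0 0 0",
)

```text
clock: 6.2
eef_pos: [541.4, -143.3, 44.3]
tool_rot: [-1.571, 0.0, -1.256]
force: [-1.1, 1.3, 4.2]
width: 0.1
```

Call:
step_arm(
  moves="0 0.01 0 0 0 0 0; 0 0.01 0 0 0 0 0; 0 0 0 0 0 0 0",
)

```text
clock: 6.5
eef_pos: [541.4, -143.4, 43.3]
tool_rot: [-1.571, 0.0, -1.256]
force: [-2.6, 0.9, 5.5]
width: -0.1
```

Call:
step_arm(
  moves="0 0.01 0 0 0 0 0; 0 0.01 0 0 0 0 0; 0 0 0 0 0 0 0",
)

```text
clock: 6.8
eef_pos: [541.4, -143.4, 42.8]
tool_rot: [-1.571, 0.0, -1.256]
force: [-3.4, 0.7, 9.4]
width: 0.0
```

Call:
step_arm(
  moves="0 0.01 0 0 0 0 0; 0 0 0 0 0 0 0",
)

```text
clock: 7.0
eef_pos: [541.4, -143.4, 42.6]
tool_rot: [-1.571, 0.0, -1.256]
force: [-3.3, 1.1, 10.9]
width: 0.2
```

Force climbed with hardly any more travel, so the door is at its stop. I'll withdraw straight up, then back.

Call:
step_arm(
  moves="0 -0.1 0 0 0 0 0; 0 -0.3 0 0 0 0 0; 0 -0.5 0 0 0 0 0; 0 -0.7 -0.2 0 0 0 0; 0 -0.7 -0.4 0 0 0 0; 0 -0.7 -0.5 0 0 0 0; 0 -0.6 -0.6 0 0 0 0; 0 -0.4 -0.6 0 0 0 0; 0 -0.2 -0.4 0 0 0 0; 0 0 0 0 0 0 0; 0 0 0 0 0 0 0; 0 0 0 0 0 0 0; 0 0 0 0 0 0 0; 0 0 0 0 0 0 0; 0 0 0 0 0 0 0",
)

```text
clock: 8.5
eef_pos: [413.4, -184.9, 251.4]
tool_rot: [-1.571, 0.001, -1.255]
force: [-0.4, -0.4, 1.0]
width: 0.2
```

```bash
python3 - <<'E'
from h import *
p=get_image("wrist");cv2.imwrite("pics/w3.png",p["color"])
p2=get_image("side");cv2.imwrite("pics/s3.png",cv2.resize(p2["color"][140:300,200:400],None,fx=3.5,fy=3.5))
E
```

```text
(no output)
```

View pics/w3.png

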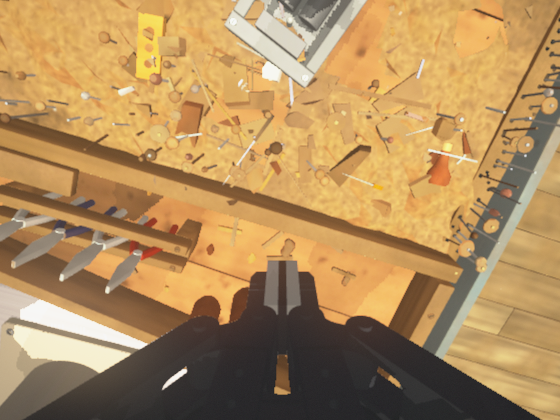

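View pics/s3.png

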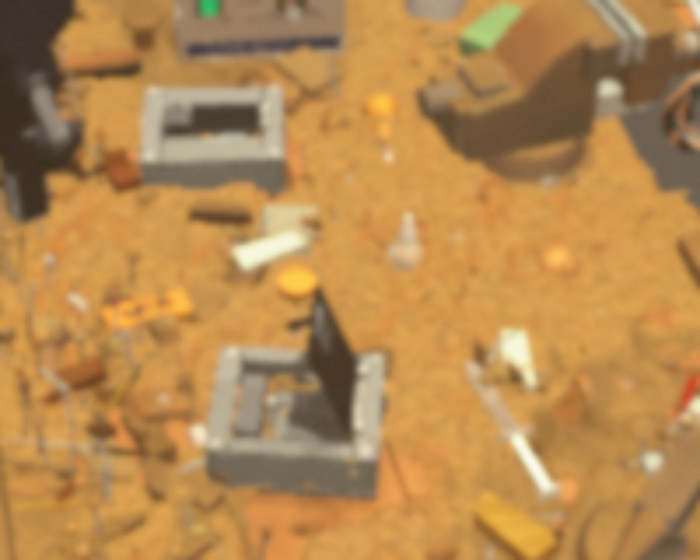

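The hatch stands open: in the side crop its lip is at about (318,290). The narrow door at about (210,120) is shut. Now I'll stay clear and watch for over two seconds.

Call:
step_arm(
  moves="0 0 0 0 0 0 0; 0 0 0 0 0 0 0; 0 0 0 0 0 0 0; 0 0 0 0 0 0 0; 0 0 0 0 0 0 0; 0 0 0 0 0 0 0; 0 0 0 0 0 0 0; 0 0 0 0 0 0 0; 0 0 0 0 0 0 0; 0 0 0 0 0 0 0; 0 0 0 0 0 0 0; 0 0 0 0 0 0 0; 0 0 0 0 0 0 0; 0 0 0 0 0 0 0; 0 0 0 0 0 0 0; 0 0 0 0 0 0 0; 0 0 0 0 0 0 0; 0 0 0 0 0 0 0; 0 0 0 0 0 0 0; 0 0 0 0 0 0 0",
)

```text
clock: 10.6
eef_pos: [413.2, -185.2, 251.8]
tool_rot: [-1.571, -0.0, -1.256]
force: [0.1, 0.0, 0.2]
width: -0.5
```

Call:
step_arm(
  moves="0 0 0 0 0 0 0; 0 0 0 0 0 0 0; 0 0 0 0 0 0 0; 0 0 0 0 0 0 0; 0 0 0 0 0 0 0; 0 0 0 0 0 0 0",
)

```text
clock: 11.2
eef_pos: [413.2, -185.2, 251.8]
tool_rot: [-1.571, -0.0, -1.256]
force: [-0.4, -1.0, -0.5]
width: 0.2
```

```bash
python3 - <<'E'
from h import *
p2=get_image("side");cv2.imwrite("pics/s4.png",cv2.resize(p2["color"][140:300,200:400],None,fx=3.5,fy=3.5))
a=cv2.imread("pics/s3.png").astype(int);b=cv2.imread("pics/s4.png").astype(int)
print(abs(a-b)[280:500,200:400].mean(),abs(a-b)[280:500,200:400].max())
for t in ["battery_pack","fuse_box"]:
    print(t,[(np.round(d["position"],0),round(d["conf"],2)) for d in nets.place_of(p2,t)[:2]])
E
```

```text
0.6515757575757576 6
battery_pack [(array([ 563., -152.,    2.]), 0.71)]
fuse_box [(array([571., 156.,   1.]), 0.58), (array([548., 166.,  54.]), 0.34)]
```

View pics/s4.png

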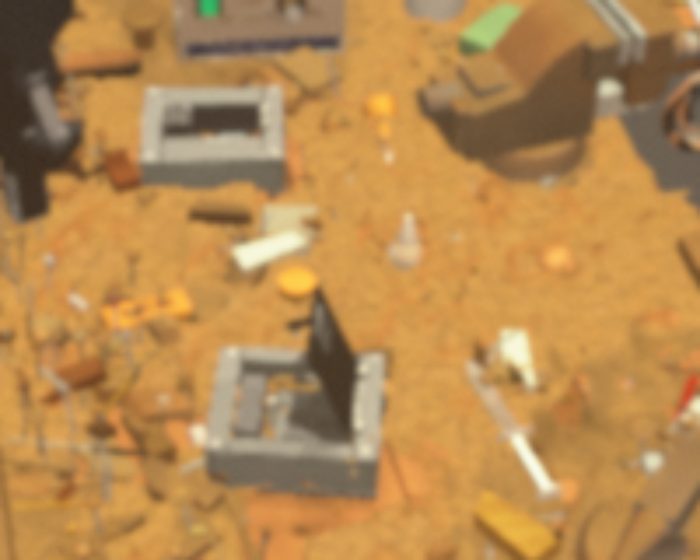

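The picture has not changed after 2.6 s: the hatch (lip at about (318,290)) is open and still, and the narrow door is shut.

```bash
python3 -c "
from h import *
print(ctrl.finish_job())"
```

```text
the job is handed in; nothing more can be done
None
```

The battery pack's hatch is open and standing by itself, and the job is handed in; no verdict was reported.

- **Press:** I pressed the wide hatch's thumb pad once with the closed fingertips. It went about 6 mm down to its stop, with a peak reading of about 11 N, and then I took the hand up and back.
- **Watch:** I stayed clear for more than 2.6 s. The side pictures before and after match, with the hatch open and still.
- **Other checks:** The narrow door looks shut. Both boxes are within the network's roughly 4 mm error of where they started. The tools and bits look undisturbed in the part of the side picture I checked; I did not measure each one.
- **Not measured:** The hatch angle and the latch step cannot be read directly, so I judged them from the pictures. No check failed or disagreed.

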